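Hang the bracket level on the drip pin

TASK

Lift the aluminium bracket out of its wooden rack and hang it on the sprung pin of the drip stand, threading the pin through whichever of its five holes lets it hang most nearly level with the block clamped on it, so that it drains evenly. Push it home against the collar of the pin and let it hang there freely. Feel for the pin gently: do not force anything against the stand, do not handle the clamped block, and leave the other things on the bench where they are.

Things in the scene. Friction and masses are not known exactly. Their poses are not given: they have to be found in the camera images.
- bracket_hole_row (a point): C-shaped aluminium bracket, a plate 8 mm thick standing upright in the rack; this point is the centre of its middle hole, mid-thickness. x: through the thickness, y: along the holes, z: up. Top arm: y -75 to 75 mm, z -27 to 27 mm. Five 9 mm through holes in a row at z = 0, y = -28, -14, 0, 14, 28 mm. Leg: y -75 to -57 mm down to the lower arm; otherwise open between the arms.
- bracket_top (a point): Middle of the bracket's top edge, 27 mm above the middle hole; same axes. Pinch the plate across its 8 mm anywhere along this edge, fingertips at most 15 mm below the edge to stay clear of the holes. The whole bracket with block weighs 0.72 kg.
- bracket_lower (a point): Centre of the bracket's lower arm (150 x 8 x 20 mm), 105.5 mm below the middle hole; same axes. The bare plate without the block weighs 0.27 kg, its centre of mass at y = -7.0 mm, 32.5 mm below the hole row.
- clamp_block (a joint): Place of the steel block (0.45 kg, 36 x 36 x 36 mm) clamped tight on the bracket's lower arm: its centre, also its centre of mass, lies at y = this value (m, -0.036 to 0.046) along the arm from point bracket_lower. The clamp holds it against 40 N.
- pin_mark (a point): Nominal centre of the front face of the pin's collar, 175 mm above the bench, on the drip stand. x points along the pin from its tip to the post (roughly away from the robot), z up. CAUTION: pin and collar sit on a carriage clamped at an unmeasured height: the true pin axis lies up to 8 mm above or below this point (x, y are right). Feel it, e.g. by lowering the top arm's straight underside onto the pin.
- drip_stand: Fixed stand with its pin; foot 90 x 100 x 12 mm; origin on the bench 50 mm along x from under the collar's face. Pin: level steel rod, 6 mm thick, round tip, 35 mm long in front of a 20 mm collar. The pin springs back along its axis at 1 N per mm, hard stop at 12 mm; it returns by itself. The clamp and post, from 43 mm behind the collar's face on, end at most 192 mm above the bench.
- rack: Fixed wooden rack 70 x 176 mm, 52 mm tall, origin under its centre. The ends of the bracket's lower arm stand 28 mm deep in its two end slots (floor 24 mm above the bench, 3.6 mm wider than the plate); lift the bracket straight up.
- bronze_block: Bystander: flat bronze block 85 x 61 x 10 mm lying on the bench.
- screwdriver: Bystander: screwdriver 185 mm long lying on the bench.
- timer: Bystander: small timer 68 x 62 x 21 mm lying on the bench.
- ceramic_dish: Bystander: white dish 70 mm wide, 19 mm tall.
- marker: Bystander: marker pen 132 mm long lying on the bench.
- cot_jar: Bystander: jar with screw lid, 62 mm wide, 66 mm tall.

How it is judged:
On the way:
1. the bracket has been lifted clear of the rack (z of bracket_hole_row in the frame of rack above 0.172 m), for 0.2 s.
At the end, for the whole second after the job is handed in: The bracket hangs at rest on the pin through a hole: hole row level within 6.3 degrees, plate upright within 17 degrees, back face within 7 mm of the collar, middle hole within 15 mm of the marked height and 36 mm sideways; the stand carries it (angle between bracket_hole_row's own y axis and vertical between 1.461 and 1.681 rad and angle between bracket_hole_row's own z axis and vertical below 0.3 rad and x of bracket_hole_row in the frame of pin_mark between -0.011 and 0.003 m and y of bracket_hole_row in the frame of pin_mark between -0.036 and 0.036 m and z of bracket_hole_row in the frame of pin_mark between -0.015 and 0.015 m and contact force between bracket and drip_stand above 2 N and linear speed of bracket below 0.03 m/s and angular speed of bracket below 0.3 rad/s); the robot touches nothing.
It fails at once if the bracket (with its block) presses on the drip stand with more than 20 N (contact force between bracket and drip_stand above 20 N).
It fails at once if the robot presses on the drip stand with more than 20 N (contact force between any of the fingers, the arm and drip_stand above 20 N).
It fails at once if a bystander is moved more than 30 mm (distance of any of bronze_block, screwdriver, timer, ceramic_dish, marker, cot_jar from where it was at the start of the episode above 0.03 m).
It fails at once if the gripper pushes the clamped block with more than 5 N (contact force between the fingers and clamp_block above 5 N).
It also fails if it takes over 54 s, if anything falls off the work surface, if the arm or the gripper's body presses on something with over 40 N, if the wrist force passes 120 N, or if a joint passes its speed limit or range.

ROBOT

A 6-joint arm with a two-finger parallel gripper is mounted at the origin on a cart in front of the work surface, level with it; the furniture and walls round the work are solid. World frame = base frame: x ahead of the robot, y to its left, z up, the work surface at z = 0. Lengths are in m, angles in rad, forces in N, time in s.
With the tool pointing down it reaches from about 0.35 to 0.775 m from the base axis. Payload 7.3 kg.
Tool frame: the origin (TCP) lies midway between the tips of the shut fingers; the grasp point (between the pads) lies robot.grasp_offset behind it (robot.grasp_offset is the distance from the TCP to the grasp point, in m); z points along the fingers, x is the direction in which the jaws open and shut, and the axes are right-handed (so a half turn about z gives the same grasp; the last joint's range is limited). The gripper opens to 92 mm and grips with 3 to 60 N. Pads are 19 mm wide; open, the fingers measure 130 mm over their backs; the gripper's body (75 mm by 190 mm) begins 47 mm behind the grasp point.
Start: joints at [1.036, 0.342, 1.524, -0, 1.275, -0.146], TCP at [0.199, 0.486, 0.227] pointing down, gripper open.
Joint ranges: [-2.53, 2.53], [-0.77, 2.02], [0.04, 2.7], [-1, 4.14], [0.28, 2.66], [-3.11, 3.11]. Speed limits (rad/s): [2.57, 2.57, 3.14, 3.14, 3.14, 3.14].

INTERFACE

Orientations are given as [roll, pitch, yaw] about the fixed x, y, z axes, in that order (R = Rz(yaw) Ry(pitch) Rx(roll)).
In Python, from cell import robot gives the robot as it stands. The module is installed in compiled form; this text tells all that it offers.
- The arm moves only by the tool move_arm, never from a script. Its argument "increments" is a list of rows, each a list of 7 numbers: the finger opening in mm, from 0 to 91.8, then the shift along the tool's x, y, z in mm, then the turn, a rotation vector about the tool's x, y, z in rad. A call has 1 to 12 rows; each row shifts and turns the pose as measured when the row begins, along the tool's axes as they then stand; what a row does not reach is not made up. A row lasts 1/8 s, in which the tool goes at most 62.5 mm and 10.7 degrees, less where a joint would pass 70% of its speed; a pose out of reach is approached as far as the arm can. A call is refused whole if a number of a shift passes 62.5 or a number of a turn 0.188, either way. A call with a gripper value outside its range is refused whole. The fingers move at their own pace and stop on an object; "newtons" is the grip in N (left out, the last holds). Time passes only in rows, so rows that do not move let the fingers close. It gives the time, the measured TCP pose, the force and the opening at its end, in the units of the state.
- robot.observe(): the state, without advancing time (a new reading comes with each control period).
- robot.read_camera(name): name is "side" or "top"; returns a dict with "img" (400x640x3 uint8, red, green, blue), "fx", "fy", "cx", "cy" (pixels), "T" (4x4, takes a point from camera to world coordinates). Camera axes: x right, y down, z forward; pixel columns grow to the right and rows downward; lengths in m; the calibration is good to about 2 mm. A picture is of the moment at which its call begins. There is no depth.
- robot.hand_in(): hands the job in, once; it reports no verdict.
Trained networks look in the newest picture that a camera, given by its name, has taken for a name from the list of things; names that differ only in an ending like _2 or _b are one class to them, and where a whole thing is asked for, a point or a joint stands for the part that bears it (a point fixed in the world has none). Each returns a list of dicts, best first, with "conf" (0 to 1); they miss things now and then, are a little off and sometimes report something else, mostly with a low value. They report only what shows in the picture. A call takes as long as a camera call.
- robot.look_for(thing, camera): "rect" ([left, top, width, height] in pixels, round what is visible of it).
The state is a dict: "time": time; "qpos": joint angles; "qvel": joint speeds; "joint_efforts": joint torques, N m; "tool_pos": TCP position; "tool_rot": TCP orientation; "contact_force": force on the tool from outside, world axes, zero at the start; "torque": the same for the moment, N m; "opening": finger opening in m.
Only numpy, scipy, OpenCV 4.12 (cv2) and the standard library are available. Lean on these libraries where they do the work, as an engineer would, in place of code of your own. Each camera call takes 0.05 s, during which the arm holds its last target.

## Working session

There is one attempt and no reset: what is moved stays moved. The work goes in short steps, Python scripts to look and compute and a tool call to move; the robot and the scene stay as the last step left them, time stands still between calls to the robot, and variables do not carry over. Pictures are saved under pics/ and viewed, and the job is handed in when it is done.

Besides the shell and the picture viewer there is one more tool, called after ">>>" as name([rows], argument=value, ...), one row to a line, values as JSON. move_arm: Moves the arm, as the interface text tells. Its arguments: {"type":"object","properties":{"increments":{"type":"array"},"newtons":{"type":"number"}},"required":["increments"]}

```bash
mkdir -p pics; ls
python3 - <<'E'
from cell import robot
import cv2,json
s=robot.observe();print({k:(v if not hasattr(v,'round') else v) for k,v in s.items()}, robot.grasp_offset)
for c in ["side","top"]:
    r=robot.read_camera(c)
    cv2.imwrite(f"pics/{c}0.png",cv2.cvtColor(r["img"],cv2.COLOR_RGB2BGR))
    print(c,r["fx"],r["fy"],r["cx"],r["cy"],r["T"])
    for t in ["bracket_hole_row","clamp_block","drip_stand","rack","bronze_block","screwdriver","timer","ceramic_dish","marker","cot_jar","pin_mark"]:
        try: print(t,[(d["rect"],round(d["conf"],2)) for d in robot.look_for(t,c)][:2])
        except Exception as e: print(t,e)
E
```

```text
pics
{'time': 0.0, 'qpos': array([ 1.03602521e+00,  3.42707455e-01,  1.52501488e+00, -1.48474600e-05,
        1.27541476e+00, -1.46032045e-01]), 'qvel': array([ 0.00060492,  0.00039246,  0.00052822, -0.00059747,  0.00046639,
       -0.00098283]), 'joint_efforts': array([ 1.44718622e-03, -4.31253290e+01, -2.44218332e+01,  7.18697486e-02,
        5.58645430e-02, -1.32069599e-04]), 'tool_pos': array([0.19877327, 0.48547029, 0.22605364]), 'tool_rot': array([-3.14138196e+00,  1.53007673e-03,  1.18206175e+00]), 'contact_force': array([-0.34724769,  0.93361337,  0.25920809]), 'torque': array([ 0.02836738, -0.01727221, -0.00049174]), 'opening': 0.09182161326280341} 0.0188
side 461.73707750522766 461.73707750522766 321.5950936197134 200.0197801848382 [[ 9.67280207e-01  1.08282019e-01 -2.29442814e-01  7.57392891e-01]
 [ 2.53710409e-01 -4.13437286e-01  8.74471634e-01 -1.07823122e+00]
 [-1.70660307e-04 -9.04071134e-01 -4.27381979e-01  6.66233110e-01]
 [ 0.00000000e+00  0.00000000e+00  0.00000000e+00  1.00000000e+00]]
bracket_hole_row [([279.7, 231.5, 19.1, 87.0], 0.81)]
clamp_block [([277.4, 289
[... 756 characters left out ...]
98976076  1.27860836]
 [ 0.          0.          0.          1.        ]]
bracket_hole_row [([162.5, 182.4, 29.9, 25.8], 0.66), ([401.7, 183.5, 74.1, 24.5], 0.56)]
clamp_block [([421.5, 192.6, 15.8, 15.6], 0.6)]
drip_stand [([266.2, 162.1, 38.4, 51.6], 0.86)]
rack [([392.3, 182.5, 73.0, 36.8], 0.85)]
bronze_block [([347.2, 174.7, 33.9, 30.3], 0.81)]
screwdriver [([243.5, 213.7, 23.2, 43.3], 0.65)]
timer [([222.0, 220.8, 29.4, 26.5], 0.97)]
ceramic_dish [([177.4, 210.9, 23.0, 28.7], 0.91), ([348.8, 173.9, 32.2, 32.6], 0.43)]
marker [([336.9, 215.3, 19.6, 46.8], 0.68)]
cot_jar [([161.1, 181.0, 31.2, 27.5], 0.92), ([266.2, 164.1, 37.5, 48.2], 0.61)]
pin_mark [([266.6, 164.6, 36.6, 46.9], 0.76)]
```

Run:
```python
import cv2
a=cv2.imread("pics/side0.png");b=cv2.imread("pics/top0.png")
c=a[165:345,240:380];cv2.imwrite("pics/s0c.png",cv2.resize(c,None,fx=3.3*1.0,fy=3.3,interpolation=cv2.INTER_CUBIC))
cv2.imwrite("pics/s0b.png",cv2.resize(a[225:340,250:330],None,fx=5.2,fy=5.2,interpolation=cv2.INTER_CUBIC))
cv2.imwrite("pics/t0c.png",cv2.resize(b[150:280,140:490],None,fx=2.28,fy=2.28,interpolation=cv2.INTER_CUBIC))
cv2.imwrite("pics/t0b.png",cv2.resize(b[150:230,385:485],None,fx=7,fy=7,interpolation=cv2.INTER_CUBIC))
cv2.imwrite("pics/t0p.png",cv2.resize(b[150:230,250:350],None,fx=7,fy=7,interpolation=cv2.INTER_CUBIC))
```

```text
(no output)
```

View pics/side0.png

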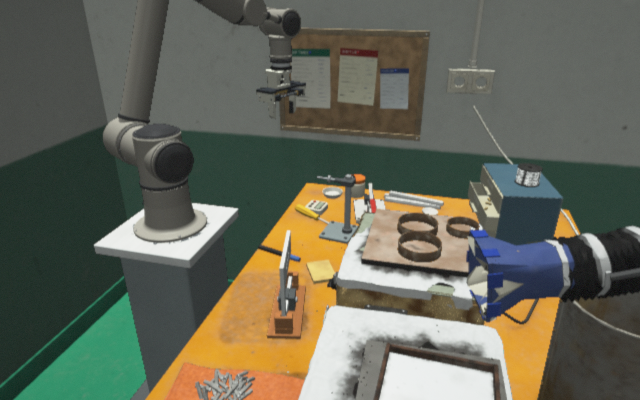

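View pics/s0c.png

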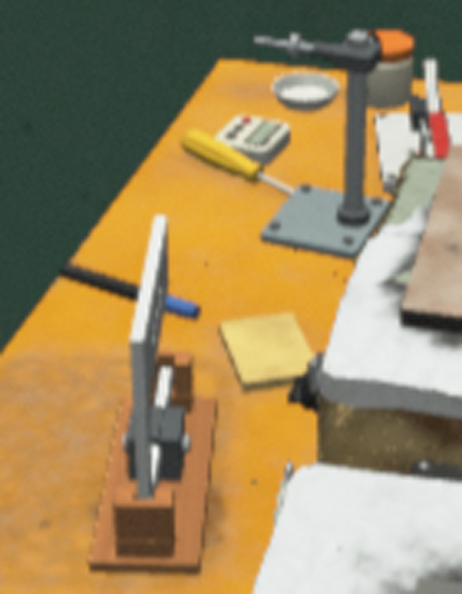

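View pics/s0b.png

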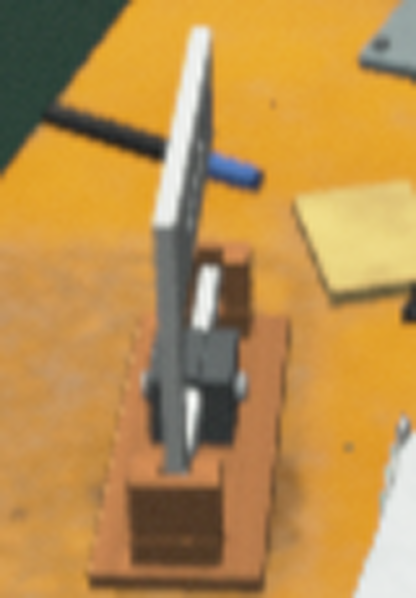

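View pics/t0c.png

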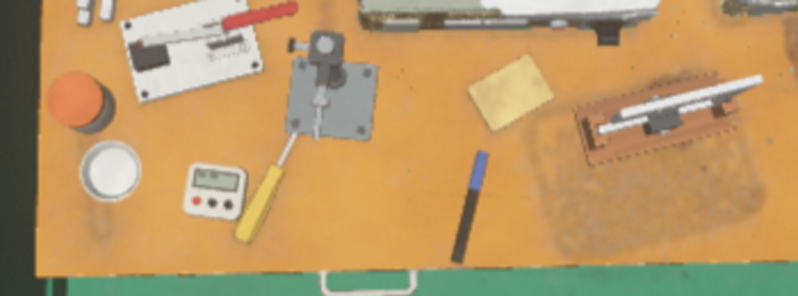

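View pics/t0b.png

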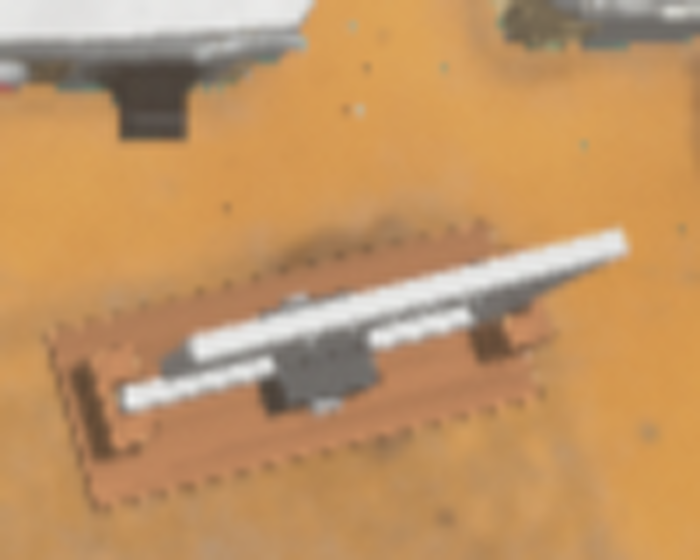

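View pics/t0p.png

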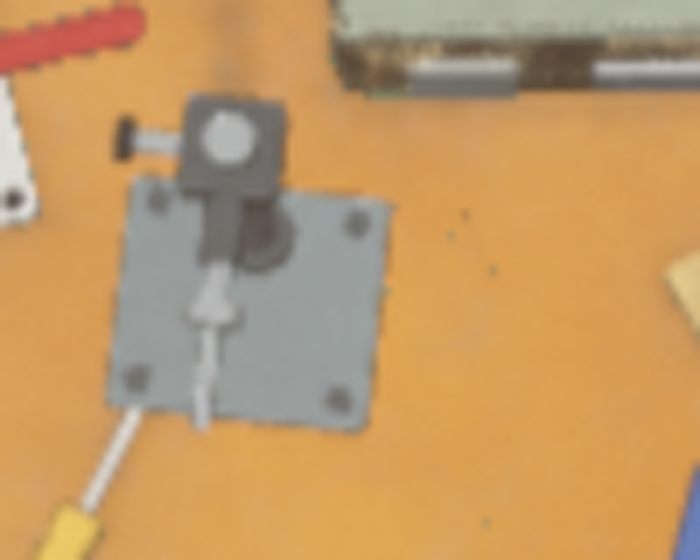

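```bash
cat > h.py <<'E'
import numpy as np
K={'side':(461.737,461.737,321.595,200.020),'top':(484.739,484.739,313.330,203.816)}
T={'side':np.array([[9.67280207e-01,1.08282019e-01,-2.29442814e-01,7.57392891e-01],[2.53710409e-01,-4.13437286e-01,8.74471634e-01,-1.07823122e+00],[-1.70660307e-04,-9.04071134e-01,-4.27381979e-01,6.66233110e-01],[0,0,0,1]]),
'top':np.array([[-0.02196463,-0.98956578,0.14239773,0.29273517],[-0.99973587,0.02077653,-0.00982515,0.01477483],[0.0067641,-0.14257592,-0.98976076,1.27860836],[0,0,0,1]])}
def proj(c,P):
    P=np.atleast_2d(P);t=T[c];q=(P-t[:3,3])@t[:3,:3];f=K[c]
    return np.c_[f[0]*q[:,0]/q[:,2]+f[2],f[1]*q[:,1]/q[:,2]+f[3]]
def ray(c,u,v):
    f=K[c];d=T[c][:3,:3]@np.array([(u-f[2])/f[0],(v-f[3])/f[1],1.]);return T[c][:3,3],d
def onz(c,u,v,z):
    o,d=ray(c,u,v);return o+d*(z-o[2])/d[2]
def tri(pts):
    A=0;b=0
    for c,u,v in pts:
        o,d=ray(c,u,v);d=d/np.linalg.norm(d);M=np.eye(3)-np.outer(d,d);A=A+M;b=b+M@o
    return np.linalg.solve(A,b)
def crop(x,y,ox,oy,s): return ((x+.5)/s-.5+ox,(y+.5)/s-.5+oy)
def body(x,y,yaw,P,z=0): 
    c,s=np.cos(yaw),np.sin(yaw);P=np.atleast_2d(P)
    return np.c_[x+c*P[:,0]-s*P[:,1],y+s*P[:,0]+c*P[:,1],z+P[:,2]]
E
python3 - <<'E'
from h import *
tb=lambda x,y:('top',)+crop(x,y,385,150,7)
sb=lambda x,y:('side',)+crop(x,y,250,225,5.2)
# +y end (left in top / far in side), -y end
L=tri([tb(196,351),sb(203,29)]);R=tri([tb(625,243),sb(167,225)])
print(L,R,np.linalg.norm(L-R))
d=L-R;print("yaw",np.arctan2(-d[0],d[1]))
L=onz(*tb(196,351),.1665);R=onz(*tb(625,243),.1665);d=L-R;print(L,R,np.linalg.norm(d),np.arctan2(-d[0],d[1]),(L+R)/2)
print("rack");
c=[onz(*tb(*p),0.0) for p in [(52,335),(480,222),(545,392),(98,508)]]
print(np.array(c),np.mean(c,0))
tp=lambda x,y:('top',)+crop(x,y,250,150,7)
c=[onz(*tp(*p),0.012) for p in [(133,178),(392,200),(362,430),(107,402)]]
print(np.array(c),np.mean(c,0))
print('pin tip',onz(*tp(203,428),.175),'collar',onz(*tp(213,320),.178), 'head', onz(*tp(230,140),.19))
E
```

```text
[ 0.45783667 -0.22687065  0.16681796] [ 0.49166404 -0.37209102  0.16641558] 0.1491087124965768
yaw 0.2288571827126338
[ 0.45752232 -0.22707403  0.1665    ] [ 0.49095961 -0.37232794  0.1665    ] 0.14905285002008298 0.2262572682337085 [ 0.47424097 -0.29970099  0.1665    ]
rack
[[ 0.48952138 -0.20854411  0.        ]
 [ 0.52997864 -0.37504823  0.        ]
 [ 0.46360263 -0.39571388  0.        ]
 [ 0.42281614 -0.22300318  0.        ]] [ 0.4764797  -0.30057735  0.        ]
[[0.55491882 0.11958377 0.012     ]
 [0.54437535 0.02131974 0.012     ]
 [0.45651627 0.03433896 0.012     ]
 [0.46916841 0.13012275 0.012     ]] [0.50624471 0.07634131 0.012     ]
pin tip [0.43719919 0.08390623 0.175     ] collar [0.4724956  0.08001652 0.178     ] head [0.53009635 0.07301808 0.19      ]
```

Run:
```python
import cv2
a=cv2.imread("pics/side0.png")
cv2.imwrite("pics/s0p.png",cv2.resize(a[165:215,300:370],None,fx=11,fy=11,interpolation=cv2.INTER_CUBIC))
cv2.imwrite("pics/s0k.png",cv2.resize(a[265:325,255:315],None,fx=9.5,fy=9.5,interpolation=cv2.INTER_CUBIC))
b=cv2.imread("pics/top0.png")
cv2.imwrite("pics/t0q.png",cv2.resize(b[160:215,262:312],None,fx=11,fy=11,interpolation=cv2.INTER_CUBIC))
```

```text
(no output)
```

View pics/s0p.png

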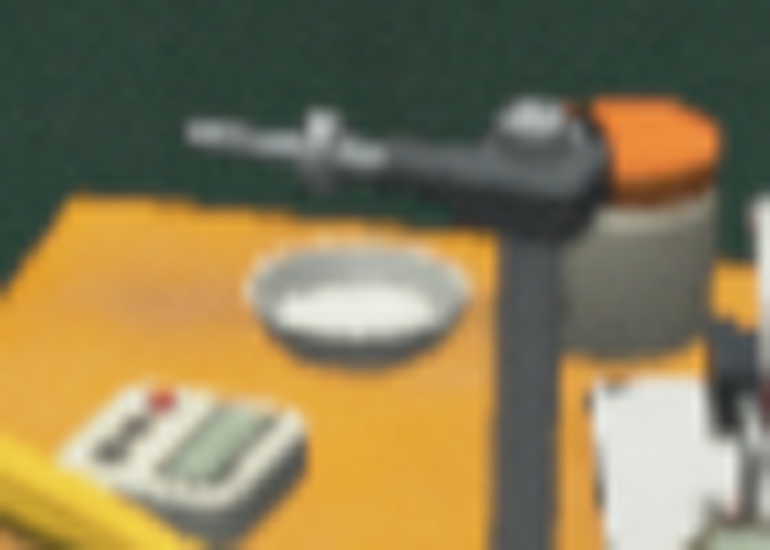

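View pics/s0k.png

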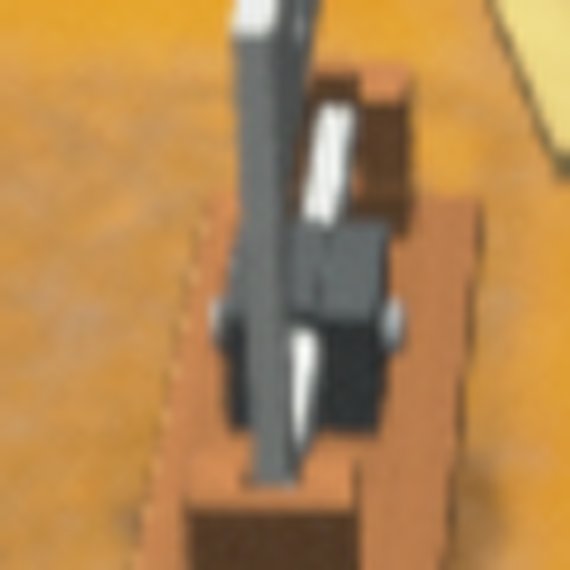

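View pics/t0q.png

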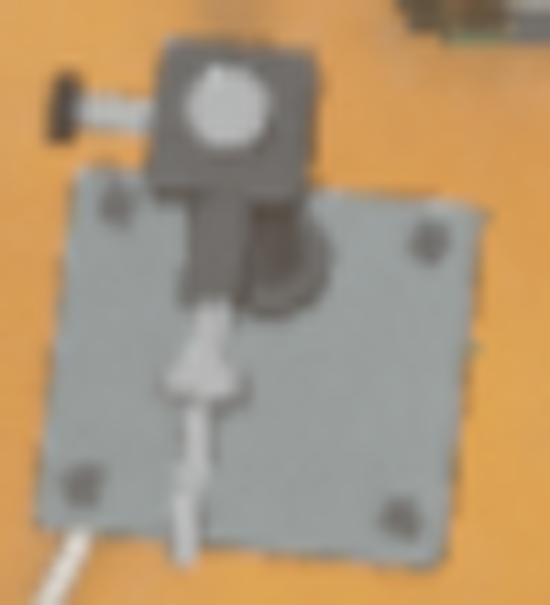

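Run:
```python
from h import *
tp=lambda x,y:('top',)+crop(x,y,262,160,11)
sp=lambda x,y:('side',)+crop(x,y,300,165,11)
t=tri([tp(185,560),sp(190,131)]);c=tri([tp(201,397),sp(316,148)]);print(t,c,c-t,np.arctan2((c-t)[1],(c-t)[0]))
print('side reproj',proj('side',t),sp(190,131),proj('side',c),sp(316,148))
hd=onz(*tp(228,108),.19);print('head',hd)
for z in (.167,.175,.183): print(z,onz(*tp(185,560),z),onz(*tp(202,397),z))
f=[onz(*tp(*p),0.012) for p in [(78,170),(485,208),(445,568),(40,525)]];print(np.array(f),np.mean(f,0))
# block
import cv2
yaw=.227;x,y=.4742,-.2997
tb=lambda x,y:('top',)+crop(x,y,385,150,7)
sk=lambda x,y:('side',)+crop(x,y,255,265,9.5)
def loc(P): 
    d=P-np.array([x,y,0.034]);return np.array([d[0]*np.cos(yaw)+d[1]*np.sin(yaw),-d[0]*np.sin(yaw)+d[1]*np.cos(yaw),d[2]])
# top face z=.052: side: far-right (388,225), near-right(382,318); front corners; bottom near
for n,p in [('far right',sk(388,225)),('near right',sk(380,320)),('top far L',tb(275,358)),('R',tb(373,335)),('front R?',tb(380,380)),('front L',tb(270,410))]:
    print(n,loc(onz(*p,.052)))
for n,p in [('arm far end top',sk(345,102)),('leg base',sk(275,480)),]: print(n,loc(onz(*p,.044)))
# overlay
S=cv2.imread('pics/side0.png');B=cv2.imread('pics/top0.png')
def box(lo,hi):
    return np.array([[a,b,c] for a in (lo[0],hi[0]) for b in (lo[1],hi[1]) for c in (lo[2],hi[2])])
E=[(0,1),(2,3),(4,5),(6,7),(0,2),(1,3),(4,6),(5,7),(0,4),(1,5),(2,6),(3,7)]
def draw(img,cam,P,s,ox,oy,col):
    q=(proj(cam,P)-[ox,oy]+.5)*s-.5
    for i,j in E: cv2.line(img,tuple(int(v) for v in q[i]),tuple(int(v) for v in q[j]),col,1,cv2.LINE_AA)
yb=float(__import__('sys').argv[1]) if len(__import__('sys').argv)>1 else 0.008
a=cv2.resize(S[225:340,250:330],None,fx=5.2,fy=5.2,interpolation=cv2.INTER_CUBIC)
b=cv2.resize(B[150:230,385:485],None,fx=7,fy=7,interpolation=cv2.INTER_CUBIC)
for img,cam,s,ox,oy in ((a,'side',5.2,250,225),(b,'top',7,385,150)):
    draw(img,cam,body(x,y,yaw,box((-.004,-.075,-.027),(.004,.075,.027)),.1395),s,ox,oy,(0,0,255))
    draw(img,cam,body(x,y,yaw,box((-.004,-.075,-.010),(.004,.075,.010)),.034),s,ox,oy,(255,0,0))
    draw(img,cam,body(x,y,yaw,box((-.018,yb-.018,-.018),(.018,yb+.018,.018)),.034),s,ox,oy,(0,255,0))
cv2.imwrite('pics/ov1.png',np.hstack([cv2.resize(a,(340,490)),b[:490,:460] if 0 else cv2.resize(b,(455,364)).copy() if 0 else cv2.copyMakeBorder(cv2.resize(b,(455,364)),0,126,0,0,cv2.BORDER_CONSTANT)]))
```

```text
[0.43842892 0.08468225 0.16975351] [0.47277503 0.0808505  0.17021865] [ 0.03434611 -0.00383175  0.00046515] -0.11110341621369396
side reproj [[316.84414079 176.45035092]] ('side', 316.8181818181818, 176.45454545454547) [[328.33770004 177.98817166]] ('side', 328.27272727272725, 178.0)
head [0.53058965 0.07336871 0.19      ]
0.167 [0.43886178 0.08488017 0.167     ] [0.47347213 0.08088951 0.167     ]
0.175 [0.43781014 0.08437564 0.175     ] [0.4721714 0.0804137 0.175    ]
0.183 [0.4367585  0.08387111 0.183     ] [0.47087068 0.07993788 0.183     ]
[[0.55491527 0.11941111 0.012     ]
 [0.54352794 0.0211637  0.012     ]
 [0.45599388 0.03246725 0.012     ]
 [0.46842487 0.12927342 0.012     ]] [0.50571549 0.07557887 0.012     ]
far right [0.01771518 0.01741191 0.018     ]
near right [ 0.01879813 -0.01834363  0.018     ]
top far L [0.0014195  0.01906819 0.018     ]
R [ 0.00078423 -0.01818243  0.018     ]
front R? [-0.0158474  -0.01597032  0.018     ]
front L [-0.01659655  0.0261818   0.018     ]
arm far end top [0.00193902 0.07852621 0.01      ]
leg base [-0.00045467 -0.06454738  0.01      ]
```

View pics/ov1.png

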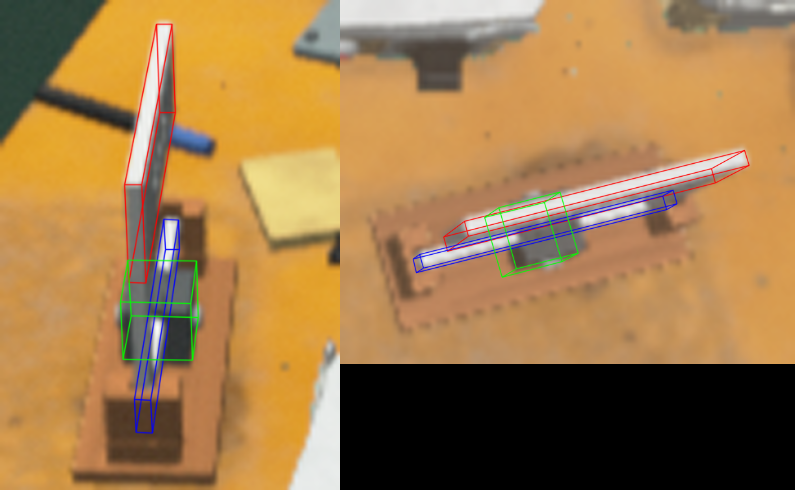

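```bash
cat >> h.py <<'E'
def plan(cur,target,vmax=58,wmax=.17,op=91.8,n=None):
    """cur/target: x,y,z,psi ; tool pointing down. prints rows"""
    cur=np.array(cur,float);target=np.array(target,float);d=target-cur
    N=n or int(max(np.ceil(np.linalg.norm(d[:3])*1000/vmax),np.ceil(abs(d[3])/wmax),1))
    for i in range(N):
        psi=cur[3]+d[3]*i/N;w=d[:3]/N*1000
        r=[op,round(np.cos(psi)*w[0]+np.sin(psi)*w[1],1),round(np.sin(psi)*w[0]-np.cos(psi)*w[1],1),round(-w[2],1),0,0,round(-d[3]/N,4)]
        print(r,end=',')
    print()
def now(robot):
    s=robot.observe();return np.r_[s['tool_pos'],s['tool_rot'][2]],s
E
python3 - <<'E'
from h import *
plan([.1988,.4855,.2261,1.182],[.4742,-.2997,.25,.227])
E
```

```text
[91.8, np.float64(-41.5), np.float64(36.8), np.float64(-1.6), 0, 0, np.float64(0.0637)],[91.8, np.float64(-39.1), np.float64(39.4), np.float64(-1.6), 0, 0, np.float64(0.0637)],[91.8, np.float64(-36.5), np.float64(41.8), np.float64(-1.6), 0, 0, np.float64(0.0637)],[91.8, np.float64(-33.7), np.float64(44.0), np.float64(-1.6), 0, 0, np.float64(0.0637)],[91.8, np.float64(-30.9), np.float64(46.1), np.float64(-1.6), 0, 0, np.float64(0.0637)],[91.8, np.float64(-27.9), np.float64(48.0), np.float64(-1.6), 0, 0, np.float64(0.0637)],[91.8, np.float64(-24.8), np.float64(49.6), np.float64(-1.6), 0, 0, np.float64(0.0637)],[91.8, np.float64(-21.6), np.float64(51.1), np.float64(-1.6), 0, 0, np.float64(0.0637)],[91.8, np.float64(-18.3), np.float64(52.4), np.float64(-1.6), 0, 0, np.float64(0.0637)],[91.8, np.float64(-14.9), np.float64(53.4), np.float64(-1.6), 0, 0, np.float64(0.0637)],[91.8, np.float64(-11.5), np.float64(54.3), np.float64(-1.6), 0, 0, np.float64(0.0637)],[91.8, np.float64(-8.0), np.float64(54.9), np.float64(-1.6), 0, 0, np.float64(0.0637)],[91.8, np.float64(-4.5), np.float64(55.3), np.float64(-1.6), 0, 0, np.float64(0.0637)],[91.8, np.float64(-0.9), np.float64(55.5), np.float64(-1.6), 0, 0, np.float64(0.0637)],[91.8, np.float64(2.6), np.float64(55.4), np.float64(-1.6), 0, 0, np.float64(0.0637)],
```

>>> move_arm([
  [91.8, -40, 37, -10, 0, 0, 0.064],
  [91.8, -37, 39, -10, 0, 0, 0.064],
  [91.8, -33, 42, -5, 0, 0, 0.064],
  [91.8, -30, 44, 0, 0, 0, 0.064],
  [91.8, -29, 46, 0, 0, 0, 0.064],
  [91.8, -28, 48, 0, 0, 0, 0.064],
  [91.8, -25, 50, 0, 0, 0, 0.064],
  [91.8, -22, 51, 0, 0, 0, 0.064],
  [91.8, -18, 52, 0, 0, 0, 0.064],
  [91.8, -15, 53, 0, 0, 0, 0.064],
  [91.8, -12, 54, 0, 0, 0, 0.064],
  [91.8, -8, 55, 0, 0, 0, 0.064],
])

```text
time: 2.7
tool_pos: [0.4237, -0.1502, 0.2548]
tool_rot: [3.138, -0.01, 0.395]
contact_force: [1.7, 0.6, 0.5]
opening: 0.0917
```

>>> move_arm([
  [60, -3.7, 52, 0, 0, 0, 0.056],
  [60, -1, 52, 0, 0, 0, 0.056],
  [60, 2, 50, 0, 0, 0, 0.05],
  [60, 0, 0, 0, 0, 0, 0],
  [60, 0, 0, 0, 0, 0, 0],
])

```text
time: 3.32
tool_pos: [0.473, -0.3051, 0.2539]
tool_rot: [3.141, -0.011, 0.222]
contact_force: [-0.8, 0.7, -0.3]
opening: 0.06
```

Run:
```python
from h import *
from cell import robot
c,s=now(robot);print(c,s['tool_rot'],s['contact_force'],s['opening'])
plan(c,[.4742,-.2997,.1545,.227],n=3,op=60)
```

```text
[ 0.4729804  -0.30509704  0.25392473  0.22233907] [ 3.14065887 -0.01086596  0.22233907] [-0.78404789  0.72678406 -0.34773779] 0.06001574968513981
[60, np.float64(0.8), np.float64(-1.7), np.float64(33.1), 0, 0, np.float64(-0.0016)],[60, np.float64(0.8), np.float64(-1.7), np.float64(33.1), 0, 0, np.float64(-0.0016)],[60, np.float64(0.8), np.float64(-1.7), np.float64(33.1), 0, 0, np.float64(-0.0016)],
```

>>> move_arm([
  [60, 0.8, -1.7, 35, 0, -0.006, -0.002],
  [60, 0.8, -1.7, 35, 0, -0.005, -0.002],
  [60, 0.8, -1.7, 20, 0, 0, 0],
  [60, 0, 0, 0, 0, 0, 0],
])

```text
time: 3.82
tool_pos: [0.4747, -0.2948, 0.1639]
tool_rot: [3.139, -0.001, 0.232]
contact_force: [-0.9, -0.7, 1.2]
opening: 0.0601
```

Run:
```python
from h import *
from cell import robot
import cv2
c,s=now(robot);print(c,s['tool_rot'],s['contact_force'],s['opening'])
a=robot.read_camera('side')['img'][:,:,::-1];b=robot.read_camera('top')['img'][:,:,::-1]
cv2.imwrite('pics/g1.png',np.hstack([cv2.resize(a[190:340,240:340],None,fx=4,fy=4,interpolation=cv2.INTER_CUBIC),cv2.resize(b[140:240,390:480],None,fx=4.3,fy=6,interpolation=cv2.INTER_CUBIC)]))
plan(c,[.4742,-.2997,.1545,.227],n=1,op=60)
```

```text
[ 0.47472554 -0.29480649  0.16389971  0.23220875] [ 3.13901415e+00 -1.36585535e-03  2.32208748e-01] [-0.85450928 -0.65309434  1.20465282] 0.06013949768016291
[60, np.float64(-1.6), np.float64(4.6), np.float64(9.4), 0, 0, np.float64(0.0052)],
```

View pics/g1.png

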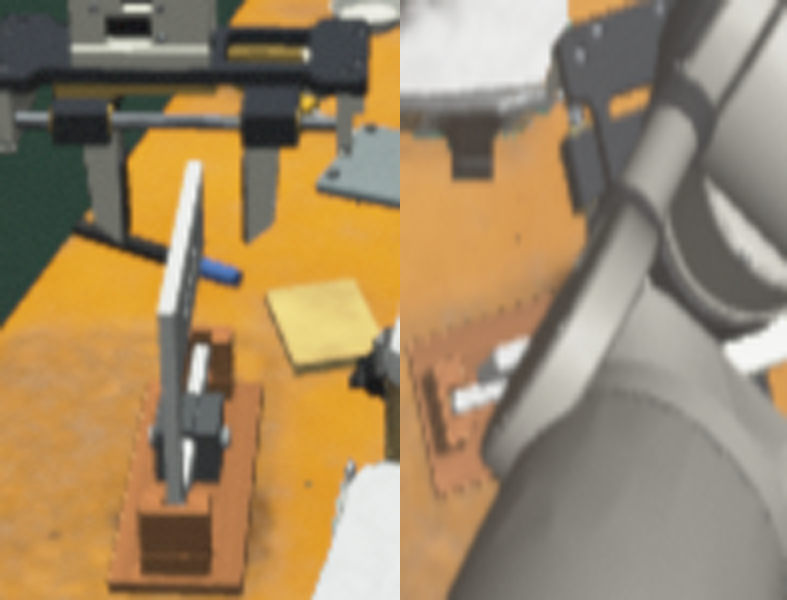

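The two fingers straddle the plate's top edge in the side view (left finger about (105,235), right about (262,235), plate top about (185,230) in the crop), with the plate roughly in the middle. The arm hides it in the top view.

>>> move_arm([
  [60, -0.9, 4.5, 6, 0, 0, 0.005],
  [60, 0, 0, 3.4, 0, 0, 0],
  [60, 0, 0, 0, 0, 0, 0],
])

```text
time: 4.3
tool_pos: [0.4768, -0.3016, 0.1584]
tool_rot: [3.132, -0.007, 0.227]
contact_force: [-0.1, 0.2, 0.3]
opening: 0.0599
```

>>> move_arm([
  [60, -2, 1, 4, 0.009, -0.007, 0],
  [60, 0, 0, 0, 0, 0, 0],
])

```text
time: 4.55
tool_pos: [0.475, -0.3034, 0.1544]
tool_rot: [3.141, 0.001, 0.227]
contact_force: [0.4, 0.7, -0.2]
opening: 0.0599
```

>>> move_arm([
  [0, 0, 0, 0, 0, 0, 0],
  [0, 0, 0, 0, 0, 0, 0],
  [0, 0, 0, 0, 0, 0, 0],
  [0, 0, 0, 0, 0, 0, 0],
  [0, 0, 0, 0, 0, 0, 0],
  [0, 0, 0, 0, 0, 0, 0],
], newtons=45)

```text
time: 5.3
tool_pos: [0.4751, -0.3034, 0.1545]
tool_rot: [3.141, 0.001, 0.227]
contact_force: [-0.6, 0.4, 0.7]
opening: 0.0074
```

>>> move_arm([
  [0, 0, 0, -5, 0, 0, 0],
  [0, 0, 0, -10, 0, 0, 0],
  [0, 0, 0, -15, 0, 0, 0],
  [0, 0, 0, -20, 0, 0, 0],
  [0, 0, 0, -20, 0, 0, 0],
  [0, 0, 0, -15, 0, 0, 0],
  [0, 0, 0, 0, 0, 0, 0],
  [0, 0, 0, 0, 0, 0, 0],
])

```text
time: 6.3
tool_pos: [0.4738, -0.3022, 0.2432]
tool_rot: [-3.138, 0.004, 0.227]
contact_force: [0.3, -0.3, -7.9]
opening: 0.0075
```

Run:
```python
from h import *
from cell import robot
import cv2
c,s=now(robot);print(c,s['tool_rot'],s['contact_force'],s['torque'],s['opening'])
a=robot.read_camera('side')['img'][:,:,::-1]
cv2.imwrite('pics/l1.png',cv2.resize(a[160:340,230:360],None,fx=3.3,fy=3.3,interpolation=cv2.INTER_CUBIC))
```

```text
[ 0.47381856 -0.3021621   0.24321793  0.22656023] [-3.13752198  0.00390701  0.22656023] [ 0.29818675 -0.28133798 -7.87243164] [-0.22009158 -0.00497531 -0.03017878] 0.007510306275683039
```

View pics/l1.png

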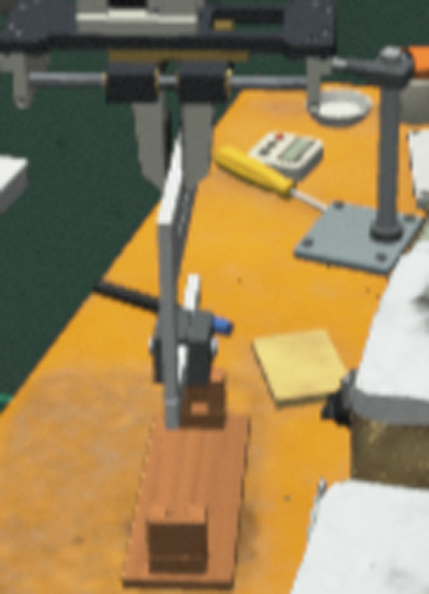

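Run:
```python
from h import *
c=[.4738,-.3022,.2432,.2266]
plan(c,[.41,-.12,.240,.05],n=5,op=0)
plan([.41,-.12,.24,.05],[.4128,.0841,.228,-.118],n=6,op=0)
```

```text
[0, np.float64(-4.2), np.float64(-38.4), np.float64(0.6), 0, 0, np.float64(0.0353)],[0, np.float64(-5.6), np.float64(-38.2), np.float64(0.6), 0, 0, np.float64(0.0353)],[0, np.float64(-6.9), np.float64(-38.0), np.float64(0.6), 0, 0, np.float64(0.0353)],[0, np.float64(-8.3), np.float64(-37.7), np.float64(0.6), 0, 0, np.float64(0.0353)],[0, np.float64(-9.6), np.float64(-37.4), np.float64(0.6), 0, 0, np.float64(0.0353)],
[0, np.float64(2.2), np.float64(-34.0), np.float64(2.0), 0, 0, np.float64(0.028)],[0, np.float64(1.2), np.float64(-34.0), np.float64(2.0), 0, 0, np.float64(0.028)],[0, np.float64(0.3), np.float64(-34.0), np.float64(2.0), 0, 0, np.float64(0.028)],[0, np.float64(-0.7), np.float64(-34.0), np.float64(2.0), 0, 0, np.float64(0.028)],[0, np.float64(-1.6), np.float64(-34.0), np.float64(2.0), 0, 0, np.float64(0.028)],[0, np.float64(-2.6), np.float64(-33.9), np.float64(2.0), 0, 0, np.float64(0.028)],
```

>>> move_arm([
  [0, -6, -20, 0, 0, 0, 0.02],
  [0, -7, -38, 0, 0, 0, 0.035],
  [0, -9, -38, 0, 0, 0, 0.035],
  [0, -10, -38, 0, 0, 0, 0.035],
  [0, -10, -37, 0, 0, 0, 0.035],
  [0, -5, -34, 0, 0, 0, 0.028],
  [0, 0, -34, 0, 0, 0, 0.028],
  [0, 0, -30, 0, 0, 0, 0.028],
  [0, 0, -20, 0, 0, 0, 0.02],
  [0, 0, 0, 0, 0, 0, 0],
])

```text
time: 7.6
tool_pos: [0.3911, -0.0136, 0.2397]
tool_rot: [-3.135, 0.013, -0.047]
contact_force: [0.1, -2.5, -7.3]
opening: 0.0073
```

Run:
```python
from h import *
from cell import robot
c,s=now(robot);print(c,s['tool_rot'],s['contact_force'],s['torque'],s['opening'])
plan(c,[.4128,.0841,.228,-.118],n=3,op=0)
```

```text
[ 0.39114676 -0.01360723  0.23966209 -0.04733461] [-3.13527466  0.01289492 -0.04733461] [ 0.14249965 -2.50342213 -7.34107537] [-0.77595471  0.06692384  0.01201805] 0.007285132182539002
[0, np.float64(5.7), np.float64(-32.9), np.float64(3.9), 0, 0, np.float64(0.0236)],[0, np.float64(4.9), np.float64(-33.0), np.float64(3.9), 0, 0, np.float64(0.0236)],[0, np.float64(4.1), np.float64(-33.1), np.float64(3.9), 0, 0, np.float64(0.0236)],
```

>>> move_arm([
  [0, 5, -30, 4, -0.003, 0.006, 0.024],
  [0, 5, -33, 4, -0.003, 0.006, 0.024],
  [0, 5, -28, 3, 0, 0, 0.02],
  [0, 0, 0, 0, 0, 0, 0],
  [0, 0, 0, 0, 0, 0, 0],
])

```text
time: 8.22
tool_pos: [0.4135, 0.0742, 0.2274]
tool_rot: [3.138, 0.002, -0.118]
contact_force: [0.1, 0.1, -6.7]
opening: 0.0075
```

Run:
```python
from h import *
from cell import robot
import cv2
c,s=now(robot);print(c,s['tool_rot'],s['contact_force'],s['torque'],s['opening'])
a=robot.read_camera('side')['img'][:,:,::-1];b=robot.read_camera('top')['img'][:,:,::-1]
cv2.imwrite('pics/a1.png',np.hstack([cv2.resize(a[140:240,270:370],None,fx=4,fy=4,interpolation=cv2.INTER_CUBIC),cv2.resize(b[140:240,240:340],None,fx=4,fy=4,interpolation=cv2.INTER_CUBIC)]))
plan(c,[.4128,.0841,.228,-.118],n=1,op=0)
```

```text
[ 0.41350193  0.07423646  0.22739663 -0.11771708] [ 3.13771648e+00  1.56154651e-03 -1.17717084e-01] [ 0.06638038  0.13528448 -6.72520946] [-0.04563233  0.00386227  0.00517898] 0.007452937795631433
[0, np.float64(-1.9), np.float64(-9.7), np.float64(-0.6), 0, 0, np.float64(0.0003)],
```

View pics/a1.png

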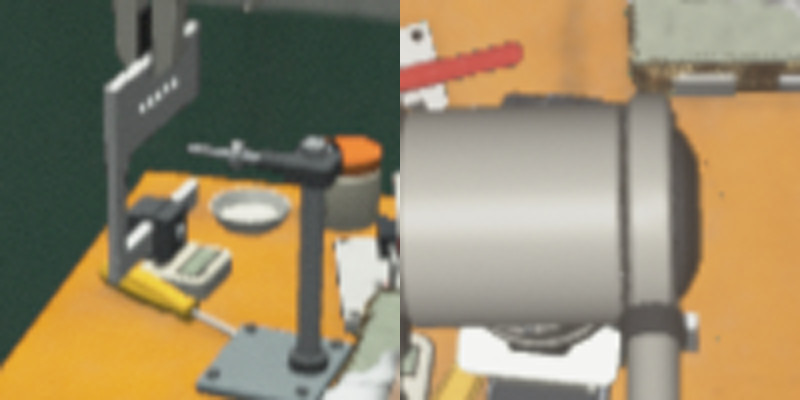

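Run:
```python
from h import *
from cell import robot
import cv2
a=robot.read_camera('side')['img'][:,:,::-1]
c,s=now(robot)
o=(290,150);f=13
im=cv2.resize(a[150:190,290:340],None,fx=f,fy=f,interpolation=cv2.INTER_CUBIC)
for y in (-.028,-.014,0,.014,.028):
    P=body(c[0],c[1],c[3],[[.004,.0038+y,-.0149]],c[2]);q=(proj('side',P)[0]-o+.5)*f-.5
    cv2.drawMarker(im,tuple(int(v) for v in q),(0,0,255),cv2.MARKER_CROSS,12,1)
for P in body(c[0],c[1],c[3],[[.004,.0788,.0121],[-.004,-.0712,.0121],[.004,-.0712,.0121],[.004,-.0712,-.0419]],c[2]):
    q=(proj('side',P)[0]-o+.5)*f-.5;cv2.drawMarker(im,tuple(int(v) for v in q),(255,0,0),cv2.MARKER_CROSS,12,1)
cv2.imwrite('pics/a2.png',im)
```

```text
(no output)
```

View pics/a2.png

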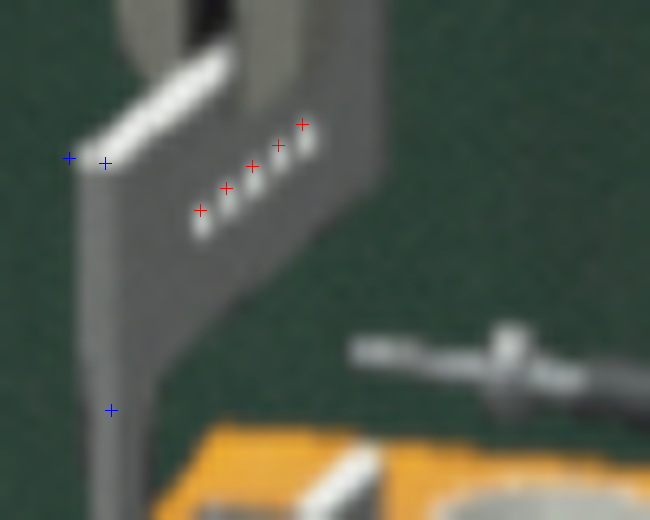

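>>> move_arm([
  [0, 0, -8, 0, 0.003, 0.001, 0],
  [0, 10, -1.5, 0, 0, 0, 0],
  [0, 15, 0, 0, 0, 0, 0],
  [0, 10, 0, 0, 0, 0, 0],
  [0, 0, 0, 0, 0, 0, 0],
])

```text
time: 9.0
tool_pos: [0.453, 0.0785, 0.2278]
tool_rot: [3.141, -0.002, -0.121]
contact_force: [0.1, 0.1, -6.8]
opening: 0.0074
```

Run:
```python
from h import *
from cell import robot
import cv2
c,s=now(robot);print(c,s['tool_rot'],s['contact_force'],s['torque'],s['opening'])
a=robot.read_camera('side')['img'][:,:,::-1]
cv2.imwrite('pics/a3.png',cv2.resize(a[150:200,290:350],None,fx=11,fy=11,interpolation=cv2.INTER_CUBIC))
```

```text
[ 0.45303298  0.07854761  0.22775454 -0.12058989] [ 3.14106885e+00 -1.57828258e-03 -1.20589887e-01] [ 0.08081608  0.12949735 -6.80053543] [-0.10809424  0.11232502  0.04074366] 0.007412829169781051
```

View pics/a3.png

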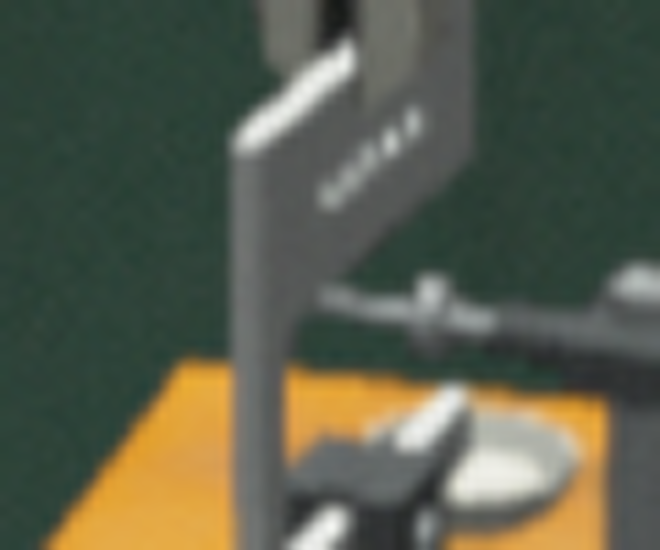

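>>> move_arm([
  [0, 0, 0, 4, 0, 0, 0],
  [0, 0, 0, 4, 0, 0, 0],
  [0, 0, 0, 0, 0, 0, 0],
])

```text
time: 9.43
tool_pos: [0.4513, 0.0787, 0.2187]
tool_rot: [3.141, 0.001, -0.12]
contact_force: [-0.4, -0.0, -7.6]
opening: 0.0074
```

>>> move_arm([
  [0, 0, 0, 1, 0, 0, 0],
  [0, 0, 0, 1, 0, 0, 0],
])

```text
time: 9.68
tool_pos: [0.4512, 0.0788, 0.2168]
tool_rot: [3.141, 0.001, -0.12]
contact_force: [-0.8, 0.5, -5.9]
opening: 0.0071
```

>>> move_arm([
  [0, 0, 0, 0.7, 0, 0, 0],
  [0, 0, 0, 0, 0, 0, 0],
])

```text
time: 9.93
tool_pos: [0.4512, 0.0788, 0.2161]
tool_rot: [3.141, 0.001, -0.12]
contact_force: [-0.3, 0.5, -6.9]
opening: 0.0076
```

>>> move_arm([
  [0, 0, 0, 0.7, 0, 0, 0],
  [0, 0, 0, 0, 0, 0, 0],
])

```text
time: 10.18
tool_pos: [0.4513, 0.0788, 0.2154]
tool_rot: [3.141, 0.0, -0.12]
contact_force: [0.0, -0.8, -7.2]
opening: 0.0074
```

>>> move_arm([
  [0, 0, 0, 0.7, 0, 0, 0],
  [0, 0, 0, 0, 0, 0, 0],
])

```text
time: 10.42
tool_pos: [0.4513, 0.0788, 0.2147]
tool_rot: [3.141, 0.0, -0.12]
contact_force: [-0.0, -0.1, -6.1]
opening: 0.0077
```

>>> move_arm([
  [0, 0, 0, 0.7, 0, 0, 0],
  [0, 0, 0, 0, 0, 0, 0],
])

```text
time: 10.68
tool_pos: [0.4513, 0.0788, 0.214]
tool_rot: [3.141, 0.0, -0.12]
contact_force: [0.3, 0.2, -6.9]
opening: 0.0075
```

>>> move_arm([
  [0, 0, 0, 0.7, 0, 0, 0],
  [0, 0, 0, 0, 0, 0, 0],
])

```text
time: 10.92
tool_pos: [0.4516, 0.0787, 0.2136]
tool_rot: [3.141, -0.001, -0.12]
contact_force: [-0.0, -0.4, -5.1]
opening: 0.0076
```

>>> move_arm([
  [0, 0, 0, 0.7, 0, 0, 0],
  [0, 0, 0, 0, 0, 0, 0],
])

```text
time: 11.18
tool_pos: [0.4519, 0.0787, 0.2135]
tool_rot: [3.141, -0.002, -0.12]
contact_force: [-1.3, 0.1, -3.9]
opening: 0.0076
```

>>> move_arm([
  [0, 0, 0, -4, 0, 0, 0],
  [0, -10, 0, 0, 0, 0, 0],
  [0, -15, 0, 0, 0, 0, 0],
  [0, -7, 0, 0, 0, 0, 0],
  [0, 0, 0, 10, 0, 0, 0],
  [0, 0, 0, 13, 0, 0, 0],
  [0, 0, 0, 8, 0, 0, 0],
  [0, 0, 0, 0, 0, 0, 0],
])

```text
time: 12.18
tool_pos: [0.4165, 0.0829, 0.1831]
tool_rot: [3.141, 0.001, -0.12]
contact_force: [0.2, -0.0, -5.6]
opening: 0.0076
```

Run:
```python
from h import *
from cell import robot
import cv2
c,s=now(robot);print(c,s['tool_rot'],s['contact_force'],s['torque'],s['opening'])
a=robot.read_camera('side')['img'][:,:,::-1]
cv2.imwrite('pics/a4.png',cv2.resize(a[150:200,290:350],None,fx=11,fy=11,interpolation=cv2.INTER_CUBIC))
plan(c,[.4728-.05*.993-.0004,.0808+.05*.1116-.0038,.1838,-.115],n=1,op=0)
```

```text
[ 0.41647577  0.08289499  0.18306611 -0.12007442] [ 3.14080922e+00  1.42249919e-03 -1.20074419e-01] [ 0.19294582 -0.00744092 -5.63344074] [-0.10005382  0.16929446  0.02087575] 0.007589598720744929
[0, np.float64(6.3), np.float64(-0.4), np.float64(-0.7), 0, 0, np.float64(-0.0051)],
```

View pics/a4.png

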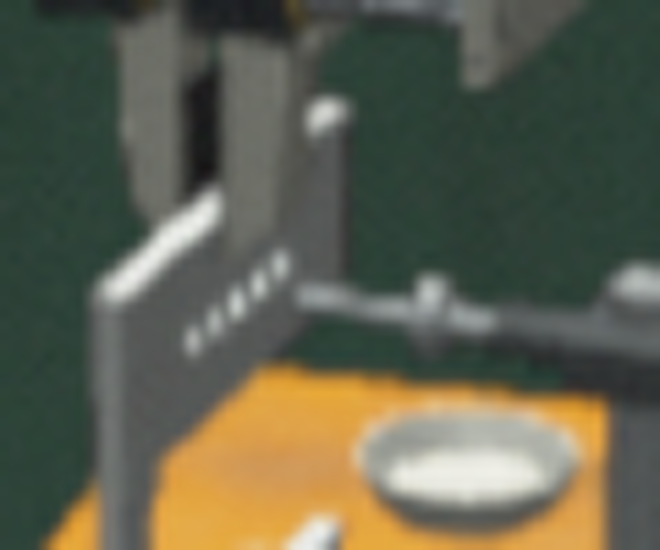

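Run:
```python
from h import *
from cell import robot
import cv2
a=cv2.imread('pics/a4.png')
c,s=now(robot)
o=(290,150);f=11
z=.1689
def m(P,col):
    q=(proj('side',P)[0]-o+.5)*f-.5;cv2.drawMarker(a,tuple(int(round(v)) for v in q),col,cv2.MARKER_CROSS,14,1);return q
u=np.array([.9938,-.1109,0])
for t in (-.070,-.06,-.0493,-.035,0): print(t,m(np.array([.4728,.0808,z])+t*u,(0,255,255)))
for y in (-.028,-.014,0,.014,.028):
  print(y,m(body(c[0],c[1],c[3],[[.004,.0038+y,-.0149]],c[2]),(0,0,255)))
for l in ([.004,-.0712,.0121],[.004,.0788,.0121],[.004,.0788,-.0419]): print(m(body(c[0],c[1],c[3],[l],c[2]),(255,0,0)))
cv2.imwrite('pics/a5.png',a)
```

```text
-0.07 [172.98557133 280.34038702]
-0.06 [208.69565147 285.60481882]
-0.0493 [247.10205145 291.266746  ]
-0.035 [298.75035057 298.88081316]
0 [426.73068345 317.74785942]
-0.028 [193.73973725 331.09106639]
-0.014 [215.35140788 311.32375608]
0 [236.57419923 291.91213775]
0.014 [257.41851389 272.84669652]
0.028 [277.89438675 254.11825394]
[115.98697295 298.23252257]
[343.97483637  99.34450601]
[344.15172251 286.2736355 ]
```

View pics/a5.png

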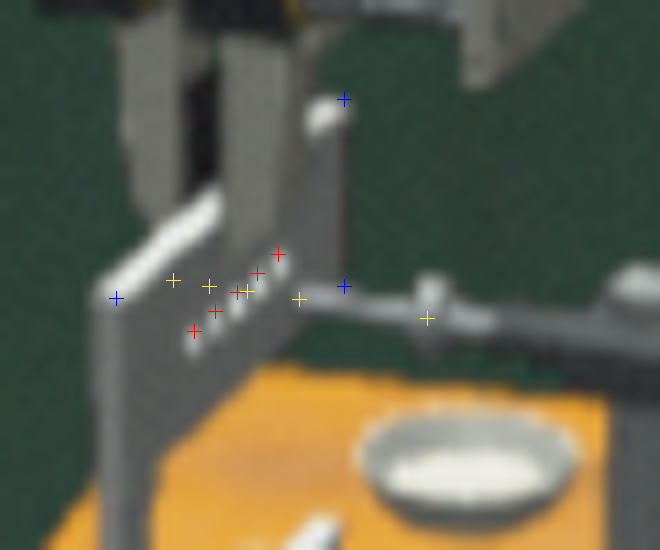

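>>> move_arm([
  [0, 6, -0.4, -0.7, 0, 0, -0.003],
  [0, 5, -0.2, 0, 0, 0, 0],
  [0, 0, 0, 0, 0, 0, 0],
])

```text
time: 12.6
tool_pos: [0.4296, 0.0821, 0.1848]
tool_rot: [3.141, -0.001, -0.117]
contact_force: [0.3, -0.3, -6.1]
opening: 0.0077
```

```bash
cat > st.py <<'E'
from h import *
from cell import robot
c,s=now(robot)
h=body(c[0],c[1],c[3],[[0,.0038,0]])[0][:2]-[.4728,.0808]
u=np.array([.9938,-.1109]);v=np.array([.1109,.9938])
print('s %.1f lat %.1f dz %.1f mm'%(h@u*1e3,h@v*1e3,(c[2]-.1838)*1e3),'psi %.3f'%c[3],s['tool_rot'][:2].round(3),'F',s['contact_force'].round(1),'T',s['torque'].round(2),s['opening'].round(4))
E
python3 st.py
```

```text
Traceback (most recent call last):
  File "st.py", line 6, in <module>
    print('s %.1f lat %.1f dz %.1f mm'%(h@u*1e3,h@v*1e3,(c[2]-.1838)*1e3),'psi %.3f'%c[3],s['tool_rot'][:2].round(3),'F',s['contact_force'].round(1),'T',s['torque'].round(2),s['opening'].round(4))
                                                                                                                                                                              ^^^^^^^^^^^^^^^^^^
AttributeError: 'float' object has no attribute 'round'
```

```bash
sed -i "s/s\['opening'\].round(4)/round(s['opening'],4)/" st.py; python3 st.py
```

```text
s -43.0 lat 0.3 dz 1.0 mm psi -0.117 [ 3.141e+00 -1.000e-03] F [ 0.3 -0.3 -6.1] T [-0.11  0.11 -0.04] 0.0077
```

>>> move_arm([
  [0, 3, -0.2, 1, 0, 0, 0],
  [0, 2, 0, 0, 0, 0, 0],
  [0, 2, 0, 0, 0, 0, 0],
  [0, 0, 0, 0, 0, 0, 0],
])

```text
time: 13.1
tool_pos: [0.437, 0.0814, 0.1838]
tool_rot: [3.141, -0.001, -0.117]
contact_force: [-0.1, -0.3, -7.0]
opening: 0.0076
```

```bash
python3 st.py
```

```text
s -35.6 lat 0.5 dz 0.0 mm psi -0.117 [ 3.141e+00 -1.000e-03] F [-0.1 -0.3 -7. ] T [-0.08  0.08  0.02] 0.0076
```

>>> move_arm([
  [0, 2, 0, 0, 0, 0, 0],
  [0, 2, 0, 0, 0, 0, 0],
  [0, 0, 0, 0, 0, 0, 0],
])

```text
time: 13.48
tool_pos: [0.4412, 0.0809, 0.1838]
tool_rot: [3.141, -0.001, -0.117]
contact_force: [0.6, 0.4, -6.7]
opening: 0.0073
```

```bash
python3 st.py
```

```text
s -31.4 lat 0.4 dz 0.0 mm psi -0.117 [ 3.141e+00 -1.000e-03] F [ 0.6  0.4 -6.7] T [-0.08  0.11  0.01] 0.0073
```

>>> move_arm([
  [0, 4, 0, 0, 0, 0, 0],
  [0, 4, 0, 0, 0, 0, 0],
  [0, 0, 0, 0, 0, 0, 0],
])

```text
time: 13.85
tool_pos: [0.4499, 0.0799, 0.1838]
tool_rot: [3.141, -0.001, -0.117]
contact_force: [0.4, -0.0, -6.7]
opening: 0.0073
```

```bash
python3 st.py
python3 - <<'E'
from cell import robot
import cv2
a=robot.read_camera('side')['img'][:,:,::-1]
cv2.imwrite('pics/a6.png',cv2.resize(a[150:200,290:350],None,fx=11,fy=11,interpolation=cv2.INTER_CUBIC))
E
```

```text
s -22.7 lat 0.4 dz 0.0 mm psi -0.117 [ 3.141e+00 -1.000e-03] F [ 0.4 -0.  -6.7] T [-0.07  0.11  0.01] 0.0073
```

View pics/a6.png

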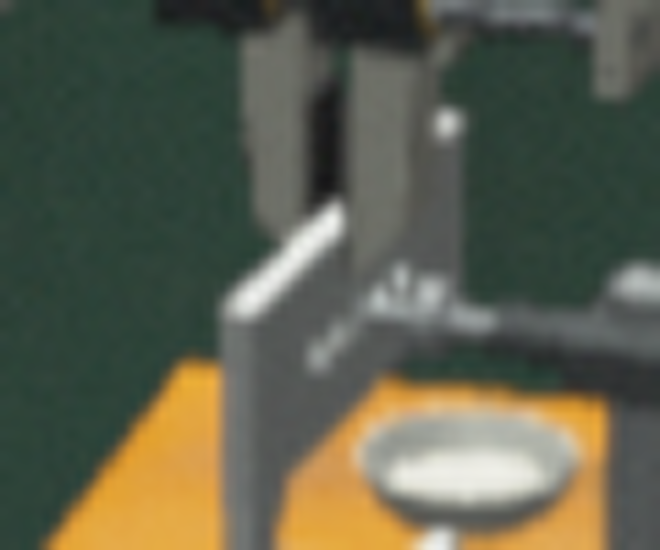

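>>> move_arm([
  [0, 5, 0.2, 0, 0, 0, 0],
  [0, 5, 0.2, 0, 0, 0, 0],
  [0, 3, 0, 0, 0, 0, 0],
  [0, 0, 0, 0, 0, 0, 0],
])

```text
time: 14.4
tool_pos: [0.4634, 0.0779, 0.1837]
tool_rot: [3.141, -0.001, -0.117]
contact_force: [-0.1, -0.0, -6.6]
opening: 0.0074
```

```bash
python3 st.py
```

```text
s -9.0 lat -0.1 dz -0.1 mm psi -0.117 [ 3.141e+00 -1.000e-03] F [-0.1 -0.  -6.6] T [-0.08  0.06  0.  ] 0.0074
```

>>> move_arm([
  [0, 2, 0, 0, 0, 0, 0],
  [0, 2, 0, 0, 0, 0, 0],
  [0, 0, 0, 0, 0, 0, 0],
])

```text
time: 14.78
tool_pos: [0.4667, 0.0775, 0.1835]
tool_rot: [3.141, 0.001, -0.117]
contact_force: [-0.6, 0.1, -5.8]
opening: 0.0073
```

```bash
python3 st.py
```

```text
s -5.7 lat -0.2 dz -0.3 mm psi -0.117 [3.141e+00 1.000e-03] F [-0.6  0.1 -5.8] T [-0.12  0.35 -0.01] 0.0073
```

>>> move_arm([
  [0, 1.5, 0, 0, 0, 0, 0],
  [0, 0, 0, 0, 0, 0, 0],
])

```text
time: 15.02
tool_pos: [0.4676, 0.0774, 0.1835]
tool_rot: [3.141, 0.003, -0.117]
contact_force: [-2.0, 0.6, -5.3]
opening: 0.0077
```

```bash
python3 st.py
```

```text
s -4.8 lat -0.2 dz -0.3 mm psi -0.117 [3.141e+00 3.000e-03] F [-2.   0.6 -5.3] T [-0.09  0.51 -0.02] 0.0077
```

>>> move_arm([
  [0, 1.5, 0, 0, 0, 0, 0],
  [0, 0, 0, 0, 0, 0, 0],
])

```text
time: 15.28
tool_pos: [0.4686, 0.0772, 0.1834]
tool_rot: [3.141, 0.004, -0.117]
contact_force: [-3.5, -0.0, -4.7]
opening: 0.008
```

```bash
python3 st.py
```

```text
s -3.8 lat -0.2 dz -0.4 mm psi -0.117 [3.141 0.004] F [-3.5 -0.  -4.7] T [-0.01  0.67 -0.01] 0.008
```

>>> move_arm([
  [0, -1.5, 0, 0.6, 0, 0, 0],
  [0, -0.7, 0, 0.6, 0, 0, 0],
  [0, 0, 0, 0, 0, 0, 0],
])

```text
time: 15.65
tool_pos: [0.4669, 0.0775, 0.1823]
tool_rot: [3.141, 0.002, -0.117]
contact_force: [-1.6, -0.7, -7.1]
opening: 0.0074
```

```bash
python3 st.py
```

```text
s -5.5 lat -0.2 dz -1.5 mm psi -0.117 [3.141e+00 2.000e-03] F [-1.6 -0.7 -7.1] T [-0.07  0.41 -0.04] 0.0074
```

>>> move_arm([
  [0, 0, 0, 0.7, 0, 0, 0],
  [0, 0, 0, 0, 0, 0, 0],
])

```text
time: 15.9
tool_pos: [0.4673, 0.0774, 0.1821]
tool_rot: [3.141, 0.001, -0.117]
contact_force: [-2.9, 0.5, -5.6]
opening: 0.0076
```

>>> move_arm([
  [0, 0, 0, 0.7, 0, 0, 0],
  [0, 0, 0, 0, 0, 0, 0],
])

```text
time: 16.15
tool_pos: [0.4677, 0.0774, 0.182]
tool_rot: [3.141, -0.0, -0.117]
contact_force: [-1.9, 0.1, -2.9]
opening: 0.0075
```

```bash
python3 st.py
```

```text
s -4.7 lat -0.2 dz -1.8 mm psi -0.117 [ 3.141 -0.   ] F [-1.9  0.1 -2.9] T [-0.12  0.57 -0.02] 0.0075
```

>>> move_arm([
  [0, -0.7, 0, 0.7, 0, 0, 0],
  [0, 0, 0, 0, 0, 0, 0],
])

```text
time: 16.4
tool_pos: [0.4674, 0.0774, 0.1819]
tool_rot: [3.141, -0.002, -0.117]
contact_force: [-2.0, 0.0, -0.4]
opening: 0.0074
```

```bash
python3 st.py
```

```text
s -4.9 lat -0.2 dz -1.9 mm psi -0.117 [ 3.141e+00 -2.000e-03] F [-2.   0.  -0.4] T [-0.13  0.52  0.03] 0.0074
```

>>> move_arm([
  [10, 0, 0, 0, 0, 0, 0],
  [12, 0, 0, 0, 0, 0, 0],
  [16, 0, 0, 0, 0, 0, 0],
  [20, 0, 0, 0, 0, 0, 0],
  [20, 0, 0, 0, 0, 0, 0],
  [20, 0, 0, 0, 0, 0, 0],
])

```text
time: 17.15
tool_pos: [0.4695, 0.0774, 0.1827]
tool_rot: [-3.141, -0.007, -0.117]
contact_force: [-0.8, 0.1, -0.0]
opening: 0.0197
```

```bash
python3 st.py
python3 - <<'E'
from cell import robot
import cv2
a=robot.read_camera('side')['img'][:,:,::-1]
cv2.imwrite('pics/r1.png',cv2.resize(a[150:220,280:360],None,fx=8,fy=8,interpolation=cv2.INTER_CUBIC))
E
```

```text
s -2.9 lat 0.1 dz -1.1 mm psi -0.117 [-3.141 -0.007] F [-0.8  0.1 -0. ] T [-0.12  0.08  0.09] 0.0197
```

View pics/r1.png

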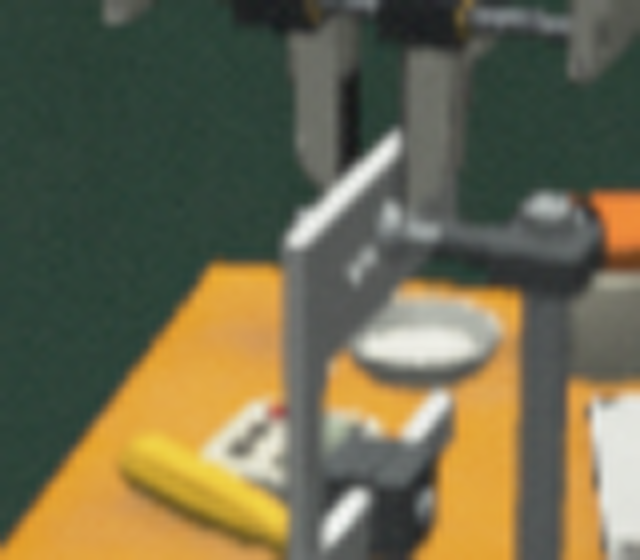

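>>> move_arm([
  [20, -1, 0, -4, 0, 0, 0],
  [20, 0, 0, -8, 0, 0, 0],
  [20, 0, 0, -15, 0, 0, 0],
  [20, 0, 0, -25, 0, 0, 0],
  [20, 0, 0, -30, 0, 0, 0],
  [20, 0, 0, -20, 0, 0, 0],
  [20, 0, 0, 0, 0, 0, 0],
])

```text
time: 18.08
tool_pos: [0.4677, 0.0777, 0.2908]
tool_rot: [-3.141, -0.009, -0.117]
contact_force: [-0.5, 0.3, -1.0]
opening: 0.0201
```

```bash
python3 st.py
python3 - <<'E'
from cell import robot
import cv2,numpy as np
a=robot.read_camera('side')['img'][:,:,::-1];b=robot.read_camera('top')['img'][:,:,::-1]
cv2.imwrite('pics/r2.png',np.hstack([cv2.resize(a[150:230,290:350],None,fx=7,fy=7,interpolation=cv2.INTER_CUBIC),cv2.resize(b[150:230,260:310],None,fx=7,fy=7,interpolation=cv2.INTER_CUBIC)]))
E
```

```text
s -4.7 lat 0.1 dz 107.0 mm psi -0.117 [-3.141 -0.009] F [-0.5  0.3 -1. ] T [-0.11  0.08 -0.03] 0.0201
```

View pics/r2.png

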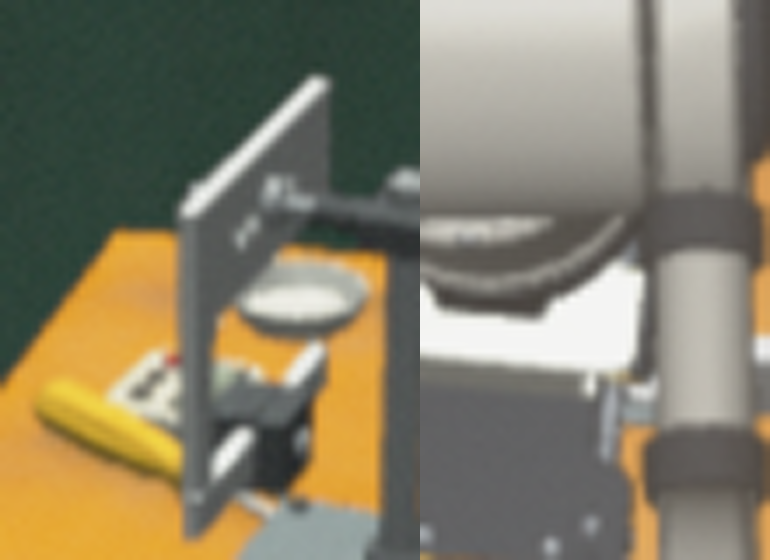

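>>> move_arm([
  [20, 0, 30, 0, 0, 0, 0],
  [20, 0, 50, 0, 0, 0, 0],
  [20, 0, 50, 0, 0, 0, 0],
  [20, 0, 50, 0, 0, 0, 0],
  [20, 0, 20, 0, 0, 0, 0],
  [20, 0, 0, 0, 0, 0, 0],
  [20, 0, 0, 0, 0, 0, 0],
])

```text
time: 19.05
tool_pos: [0.4399, -0.1249, 0.2809]
tool_rot: [-3.138, 0.008, -0.115]
contact_force: [-0.0, 0.3, -0.6]
opening: 0.0202
```

```bash
python3 st.py
python3 - <<'E'
from cell import robot
import cv2,numpy as np
from h import *
a=robot.read_camera('side')['img'][:,:,::-1];b=robot.read_camera('top')['img'][:,:,::-1]
cv2.imwrite('pics/f_side.png',a);cv2.imwrite('pics/f_top.png',b)
A=cv2.resize(a[150:235,290:350],None,fx=7,fy=7,interpolation=cv2.INTER_CUBIC);B=cv2.resize(b[150:235,255:305],None,fx=7,fy=7,interpolation=cv2.INTER_CUBIC)
cv2.imwrite('pics/r3.png',np.hstack([A,B]))
E
```

```text
s -9.8 lat -204.2 dz 97.1 mm psi -0.115 [-3.138  0.008] F [-0.   0.3 -0.6] T [-0.06  0.06 -0.02] 0.0202
```

View pics/r3.png

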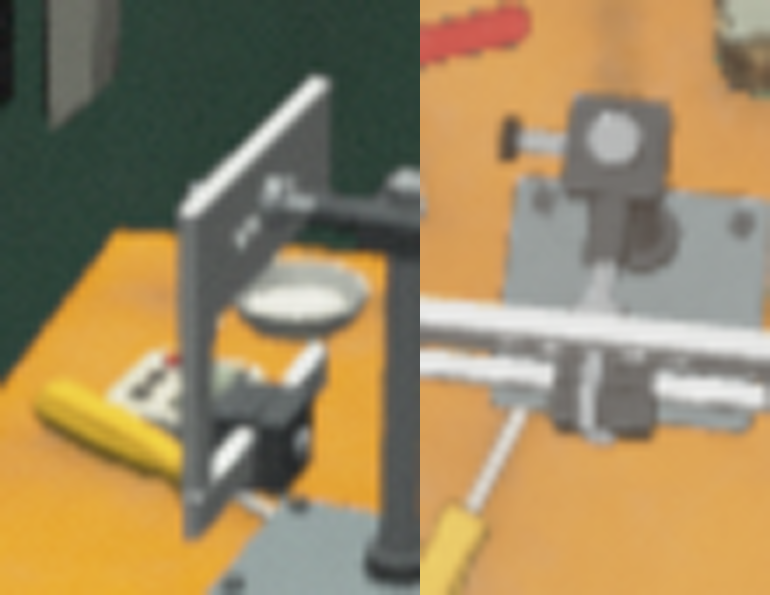

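View pics/f_side.png

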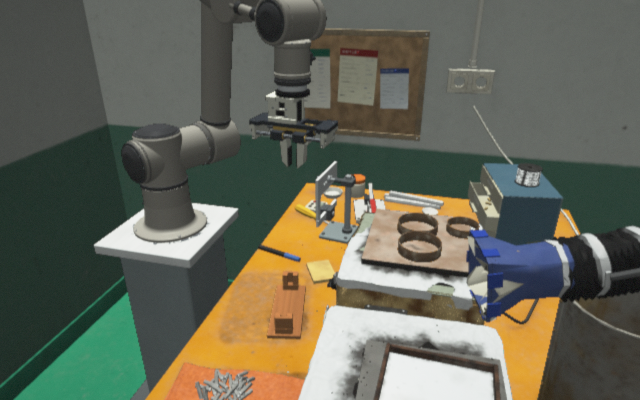

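Run:
```python
import cv2
b=cv2.imread('pics/f_top.png')
cv2.imwrite('pics/f_t.png',cv2.resize(b[175:225,235:335],None,fx=7.5,fy=7.5,interpolation=cv2.INTER_CUBIC))
```

```text
(no output)
```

View pics/f_t.png

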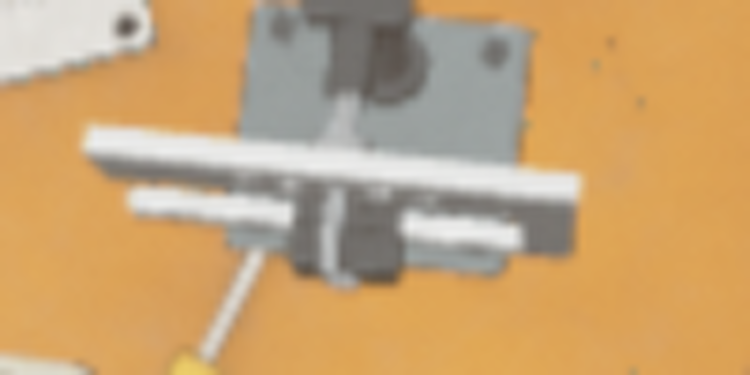

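```bash
python3 - <<'E'
from h import *
ft=lambda x,y:('top',)+crop(x,y,235,175,7.5)
fs=lambda x,y:('side',)+crop(x,y,290,150,7)
L=tri([ft(87,141),fs(318,80)]);R=tri([ft(579,187),fs(191,214)])
print(L,R,np.linalg.norm(L-R),'tilt deg',np.degrees(np.arcsin((L-R)[2]/.15)))
u=np.array([.9938,-.1109]);m=(L+R)/2;d=m[:2]-[.4728,.0808]
print('mid',m,'s',d@u,'lat',d@[.1109,.9938],'hole z',m[2]-.027)
# lower arm far end & bottom for pitch
E
python3 - <<'E'
from cell import robot
print(robot.observe()['time'])
for c in('side','top'):
  robot.read_camera(c)
  for t in ["bronze_block","screwdriver","timer","ceramic_dish","marker","cot_jar"]:
    print(c,t,[(d["rect"],round(d["conf"],2)) for d in robot.look_for(t,c)][:1])
E
```

```text
[0.47500915 0.15531189 0.19423685] [0.45929869 0.00741234 0.19211624] 0.14874673957617196 tilt deg 0.810040837313671
mid [0.46715392 0.08136211 0.19317654] s -0.005673410200112538 lat -6.752276130804301e-05 hole z 0.1661765424107299
19.15
side bronze_block [([305.4, 260.1, 31.6, 24.8], 0.86)]
side screwdriver [([294.3, 207.1, 20.7, 12.1], 0.56)]
side timer [([266.4, 270.9, 38.2, 69.8], 0.63)]
side ceramic_dish [([324.5, 187.5, 18.8, 10.7], 0.72)]
side marker [([256.0, 247.9, 41.1, 13.6], 0.67)]
side cot_jar [([352.7, 174.2, 13.4, 25.0], 0.59)]
top bronze_block [([346.7, 187.0, 17.2, 17.9], 0.61)]
top screwdriver []
top timer [([223.5, 220.1, 27.3, 27.2], 0.59)]
top ceramic_dish [([177.6, 212.9, 22.5, 26.6], 0.78)]
top marker []
top cot_jar [([161.9, 182.6, 30.0, 27.5], 0.65)]
```

Run:
```python
from cell import robot
print(robot.hand_in())
```

```text
the job is handed in; nothing more can be done
None
```

The bracket is hanging freely on the pin by its middle hole, against the collar, and the job was handed in at about 19 s.

**What I did:** I measured the block at about y = 0, which puts the combined centre of mass at about y = −2.6 mm, so the middle hole hangs most nearly level. I lifted the bracket straight out of the rack. Then I lowered the top arm's underside onto the pin until I felt about 3 N. That put the pin axis at about 169 mm, 6 mm below the mark. I threaded the middle hole with no noticeable axial force, pushed to the collar (about 3.5 N on its spring), let the pin take the weight, opened the gripper and moved clear.

**Last checks:**

| Check | Measured | Allowed |
|---|---|---|
| Hole row tilt | 0.8° | 6.3° |
| Plate centre along the pin | −5.7 mm from the collar mark | −11 to 3 mm |
| Middle hole sideways | about 0 mm | ±36 mm |
| Middle hole height | about 9 mm below the mark | ±15 mm |
| Gripper | about 0.2 m from the bracket | no contact |

- **Weaker or disagreeing readings:** Vision first put the pin axis 1–2 mm higher than the touch did. The final pictures put the hole at about 166 mm, 1 to 2 mm lower than the touch implies.
- **Not fully confirmed:** In the last pictures the networks missed the screwdriver and marker from above, and one side-view timer report was plainly wrong (it boxed the rack). Their top-view box for the bronze block also came out smaller than at the start. The other boxes for these things match the start closely, and the screwdriver and marker also show in the side view. I did not measure how upright the plate hangs, but it looks upright.

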